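# Check that the crimper lever stops on its screw, short of the fixed handle

### The arm

A 7-joint arm with a two-finger parallel gripper is mounted at the origin on the work surface. World frame = base frame: x ahead of the robot, y to its left, z up, the work surface at z = 0. Lengths are in m, angles in rad, forces in N, time in s.
With the tool pointing down it reaches from about 0.4 to 0.85 m from the base axis. Payload 4.4 kg.
Tool frame: the origin (TCP) lies at the centre of the arm's flange, where the gripper is bolted on; the fingertips stand 199 mm ahead of it and the grasp point (between the pads) lies 180 mm ahead of it; z points along the fingers, x is the direction in which the jaws open and shut, and the axes are right-handed (so a half turn about z gives the same grasp; the last joint's range is limited). The gripper opens to 94 mm and grips with 3 to 60 N. Pads are 16 mm wide; open, the fingers measure 119 mm over their backs; the gripper's body (75 mm by 177 mm) begins 78 mm behind the grasp point.
Start: joints at [1.144, 0.628, 0.038, 1.517, -0.027, 0.996, -0.02], TCP at [0.229, -0.608, 0.405] pointing down, gripper open.
Joint ranges: [-3.06, 3.06], [-0.37, 2.12], [-1.25, 1.32], [0.18, 2.47], [-1.1, 4.24], [0.23, 1.98], [-2.94, 2.94]. Speed limits (rad/s): [2.57, 2.57, 3.14, 3.14, 3.14, 3.14, 3.14].

### API

Orientations are given as a unit quaternion [w, x, y, z].
In Python, from workcell import sensors, cams, ticket, silhouettes gives the robot as it stands.
- The arm moves only by the tool send_rows, never from a script. Its argument "series" is a list of rows, each a list of 7 numbers: the turn, a rotation vector about the tool's x, y, z in rad, then the shift along the tool's x, y, z in mm, then the opening, from 0 (shut) to 1 (fully open). In form: [[rx, ry, rz, tx, ty, tz, claw], ...]. A call has 1 to 8 rows; each row is the pose to reach, as a shift and turn from the pose commanded when the call began, along the tool's axes at that moment; what a row does not reach only later rows make up. A row lasts 1/12 s, in which the tool goes at most 41.7 mm and 7.16 degrees, less where a joint would pass 70% of its speed; a pose out of reach is approached as far as the arm can. A call with a gripper value outside its range is refused whole. The fingers move at their own pace and stop on an object; "newtons" is the grip in N (left out, the last holds). Time passes only in rows, so rows that repeat a pose let the fingers close. It gives the time, the measured TCP pose, the force and the opening at its end, in the units of the state.
- sensors.get_state(): the state, without advancing time (a new reading comes with each control period).
- cams.read_camera(name): name is "side" or "top" or "wrist"; returns a dict with "pixels" (480x640x3 uint8, red, green, blue), "intrinsics" (3x3 intrinsics, pixels), "cam_to_world" (4x4, takes a point from camera to world coordinates). Camera axes: x right, y down, z forward; pixel columns grow to the right and rows downward; lengths in m; the calibration is good to about 2 mm. A picture is of the moment at which its call begins. There is no depth.
- ticket.finish_job(): hands the job in, once; it reports no verdict.
Trained networks look in a picture, given as the dict that the camera call returned (one of the last four; its "shot" number tells which), for a name from the list of things; names that differ only in an ending like _2 or _b are one class to them, and where a whole thing is asked for, a point or a joint stands for the part that bears it (a point fixed in the world has none). Each returns a list of dicts, best first, with "conf" (0 to 1); they miss things now and then, are a little off and sometimes report something else, mostly with a low value. They report only what shows in the picture. A call takes as long as a camera call.
- silhouettes(thing, picture): "pixels" (480x640 bool, what is visible of it) and "pixel" ([column, row] in pixels, amid what is visible of it).
The state is a dict: "t": time; "joints": joint angles; "joint_vel": joint speeds; "effort": joint torques, N m; "eef_pos": TCP position; "orientation": TCP orientation; "ft_force": force on the tool from outside, world axes, zero at the start; "moment": the same for the moment, N m; "finger_gap": finger opening in m.
Only numpy, scipy, OpenCV 4.12 (cv2) and the standard library are available. Lean on these libraries where they do the work, as an engineer would, in place of code of your own. Each camera call takes 0.05 s, during which the arm holds its last target.

### The job

The vial crimper lies clamped on its side in its bench holder and its stop screw has just been reset: check the lever. With the outside of the fingers against the lever's blue cover, press the lever smoothly in until it comes up firmly on the stop screw, short of the fixed black handle, and keep it pressed there for a good second; then ease it back out, not letting it snap, until it stands fully open, and come away. Do not grip the lever, lean hard on it or put fingers between the handles, and leave everything else on the bench where it stands.

Things in the scene. Friction and masses are not known exactly. Their poses are not given: they have to be found in the camera images.
- crimper: Vial-cap crimper on its side in a fixed steel bench holder (base 130 x 100). Origin on the bench below its steel head (38 dia); z up. Both handles lie level, centre lines 100 above the bench, along the crimper's +y, ending 175 from the origin: the fixed black one on the +x side (away from the robot), the moving lever on the -x side. No part is higher than 130.
- lever (a joint): Angle of the lever, rad, about a vertical hinge. 0 = open, at rest on its spring; grows as it is pressed towards the black handle (reached at 0.44 if there were no screw). The stop screw ends the travel between 0.19 and 0.33 (set anew each time). At the press point the spring takes about 4 N to start, up to 8 N later; 12 to 20 N holds it firmly on the screw, 40 N is too much.
- lever_pivot (a point): Centre of the lever's hinge, 100 above the bench. The lever turns about the vertical through it.
- press_point (a point): Middle of the outer face of the lever's blue cover (upright face, 120 long x 26 high), 100 above the bench, 143 from the hinge along the lever; moves with it. Its x axis is level and points square into the face, the way to press; y runs along the lever to its free end; z up. 50 mm outside this face, and below it, is free.
- lever_cover: The blue plastic cover on the outer side of the lever, 120 x 12 thick x 26 high: the part to press on. The frame's origin is at the hinge, axes as those of press_point.
- lever_strap: The bare steel strap of the lever, 192 long x 5 thick x 22 high; it carries the blue cover on its outside, and its bare inner face looks at the black handle and lands on the stop screw. Origin at the hinge, axes as those of press_point. Not to be touched by the fingers.
- bar_grip: The sleeve of the fixed black handle, 25 dia x 115 long. Its frame is that of the crimper (origin on the bench). With the lever on its stop a gap of roughly 20 to 50 remains to the lever. Not to be touched by the fingers.
- stop_screw: Brass stop screw with a knurled head, through the neck of the fixed handle, 40 from the head along the crimper's y. Origin at its tip, which points at the lever (the crimper's -x). Fixed; the lever's strap lands on this tip.
- vial_a: crimp-capped 10 ml glass vial, 23 dia x 46 high, standing behind the black handle of the crimper; origin under its foot. Leave alone.
- vial_b: a second crimp-capped glass vial, 23 dia x 46 high, beside the first; origin under its foot. Leave alone.
- cap_jar: white jar of crimp caps with a yellow lid, 60 dia x 54 high, in front of the holder; origin under its foot. Leave alone.
- flask: conical glass flask with a black stopper, 68 dia at the foot, 114 high, behind the crimper; origin under its foot. Leave alone.
- wash_bottle: white wash bottle with red cap and spout, 68 dia, 160 high, on the robot's left; origin under its foot. Leave alone.
- scale: grey pocket scale, 75 x 120 x 21 high, near the robot on its left; origin under its centre. Leave alone.
- decapper: loose red-handled decapping pliers lying flat, about 190 long along their x, 65 wide, 28 high, to the right of the holder; origin under the middle. Leave alone.

How it is judged:
By the outcome, as a careful person would: the job done as asked, in the order asked, and still so for the second after the job is handed in, with the robot touching nothing.
It also fails if it takes over 42 s, if anything falls off the work surface, if the arm or the gripper's body presses on something with over 40 N, if the wrist force passes 120 N, or if a joint passes its speed limit or range.

## Working session

There is one attempt and no reset: what is moved stays moved. The work goes in short steps, Python scripts to look and compute and a tool call to move; the robot and the scene stay as the last step left them, time stands still between calls to the robot, and variables do not carry over. Pictures are saved under pics/ and viewed, and the job is handed in when it is done.

Besides the shell and the picture viewer there is one more tool, called as name([rows], argument=value, ...), one row to a line, values as JSON. send_rows: Moves the arm, as the interface text tells. Its arguments: {"type":"object","properties":{"series":{"type":"array","items":{"type":"array","items":{"type":"number"}}},"newtons":{"type":"number"}},"required":["series"]}

```bash
mkdir -p pics; ls; python3 - <<'E'
from workcell import sensors, cams
import cv2, numpy as np, pickle
print(sensors.get_state())
for n in ["side","top","wrist"]:
    p=cams.read_camera(n); cv2.imwrite(f"pics/{n}0.png",p["pixels"][:,:,::-1]); print(n,p["shot"],p["intrinsics"].round(1).tolist(),p["cam_to_world"].round(3).tolist())
E
```

```text
pics
{'t': 0.0, 'joints': array([ 1.14421049,  0.62931216,  0.03844621,  1.51835773, -0.02697079,
        0.99629032, -0.01998418]), 'joint_vel': array([ 0.00029411, -0.00168855, -0.00062233,  0.00047069,  0.00189466,
        0.0009309 ,  0.00142091]), 'effort': array([ 1.31587797e-05, -5.49727821e+01,  1.14379015e+00, -1.86629695e+01,
       -5.21882856e-02,  2.36262032e-02,  1.12975667e-04]), 'eef_pos': array([ 0.22937821, -0.60786961,  0.40377917]), 'orientation': array([-5.05465543e-04,  8.22506869e-01, -5.68754424e-01, -7.74371547e-04]), 'ft_force': array([-0.51199585,  0.30130252,  0.01417767]), 'moment': array([ 0.04281825, -0.01932204, -0.02889475]), 'finger_gap': 0.09378570877485784}
side 1 [[511.5, 0.0, 314.1], [0.0, 511.5, 245.2], [0.0, 0.0, 1.0]] [[0.998, -0.058, 0.032, 0.552], [-0.065, -0.776, 0.628, -0.497], [-0.012, -0.628, -0.778, 0.788], [0.0, 0.0, 0.0, 1.0]]
top 2 [[466.2, 0.0, 310.6], [0.0, 466.2, 239.0], [0.0, 0.0, 1.0]] [[-0.018, -0.998, 0.054, 0.526], [-1.0, 0.018, -0.007, 0.105], [0.006, -0.054, -0.999, 0.9], [0.0, 0.0, 0.0, 1.0]]
wrist 3 [[336.1, 0.0, 316.5], [0.0, 336.1, 234.0], [0.0, 0.0, 1.0]] [[0.352, -0.908, -0.228, 0.294], [-0.936, -0.342, -0.085, -0.583], [-0.001, 0.243, -0.97, 0.384], [0.0, 0.0, 0.0, 1.0]]
```

View pics/side0.png

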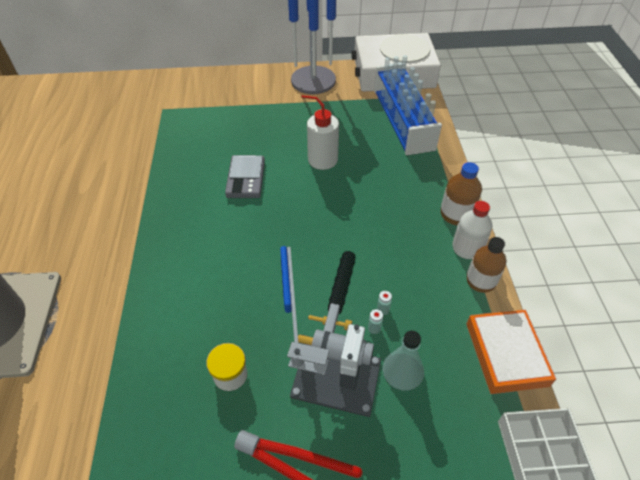

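View pics/top0.png

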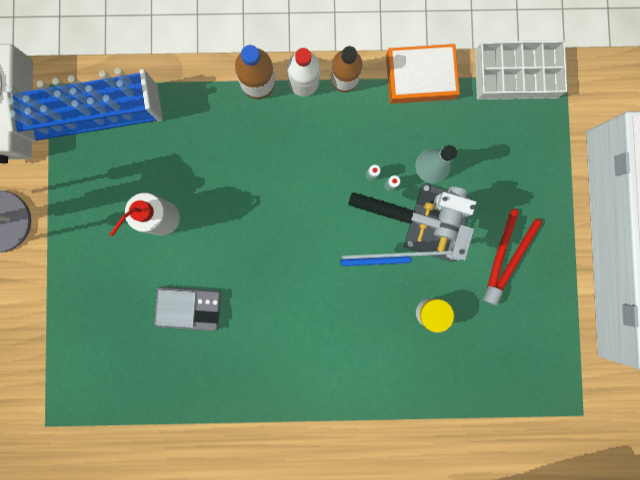

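```bash
cat > h.py <<'E'
import numpy as np, cv2
def ray(p,uv):
    K=p["intrinsics"];T=p["cam_to_world"]
    d=T[:3,:3]@np.linalg.inv(K)@np.array([uv[0],uv[1],1.]); return T[:3,3],d
def onz(p,uv,z):
    o,d=ray(p,uv); return o+d*(z-o[2])/d[2]
def proj(p,X):
    T=p["cam_to_world"]; c=T[:3,:3].T@(np.asarray(X)-T[:3,3]); c=p["intrinsics"]@c; return c[:2]/c[2]
def tri(obs):
    A=np.zeros((3,3));b=np.zeros(3)
    for p,uv in obs:
        o,d=ray(p,uv);d=d/np.linalg.norm(d);M=np.eye(3)-np.outer(d,d);A+=M;b+=M@o
    return np.linalg.solve(A,b)
E
python3 - <<'E'
from workcell import *
from workcell import sensors,cams,silhouettes
from h import *
P={n:cams.read_camera(n) for n in ["side","top"]}
for n,p in P.items():
  for th in ["lever_cover","lever_strap","bar_grip","stop_screw","crimper","vial_a","cap_jar"]:
    for r in silhouettes(th,p)[:2]:
        m=r["pixels"].astype(np.uint8); ys,xs=np.nonzero(m)
        if len(xs)<5: print(n,th,r["conf"],"tiny");continue
        rect=cv2.minAreaRect(np.c_[xs,ys].astype(np.float32))
        print(n,th,round(r["conf"],2),np.round(r["pixel"],1),len(xs),"box",np.round(cv2.boxPoints(rect),1).tolist())
        z=.1 if th not in("vial_a","cap_jar") else .05
        if th=="lever_cover": z=.113
        print("    ",[onz(p,c,z)[:2].round(4).tolist() for c in cv2.boxPoints(rect)])
p=P["top"]; c=p["pixels"][180:280,320:490,::-1]
cv2.imwrite("pics/topc.png",cv2.resize(c,None,fx=4.5,fy=4.5,interpolation=cv2.INTER_CUBIC))
p=P["side"]; c=p["pixels"][235:415,240:420,::-1]
cv2.imwrite("pics/sidec.png",cv2.resize(c,None,fx=3.3,fy=3.3,interpolation=cv2.INTER_CUBIC))
E
```

```text
side lever_cover 0.9 [284.7 282.9] 409 box [[281.29998779296875, 248.10000610351562], [288.6000061035156, 247.8000030517578], [291.1000061035156, 311.0], [283.79998779296875, 311.20001220703125]]
     [[0.5243, 0.0456], [0.5366, 0.0454], [0.5363, -0.0793], [0.5251, -0.079]]
side lever_strap 0.5 [292.5 318.7] 220 box [[288.0, 249.10000610351562], [293.20001220703125, 248.8000030517578], [298.6000061035156, 341.8999938964844], [293.5, 342.20001220703125]]
     [[0.5352, 0.053], [0.5441, 0.0531], [0.5453, -0.1262], [0.5376, -0.1261]]
side lever_strap 0.49 [289.7 284.6] 844 box [[278.3999938964844, 247.39999389648438], [289.70001220703125, 246.1999969482422], [302.3999938964844, 365.5], [291.0, 366.70001220703125]]
     [[0.5188, 0.058], [0.5384, 0.0592], [0.549, -0.1648], [0.5325, -0.1655]]
side bar_grip 0.67 [342.  281.1] 831 box [[327.0, 308.5], [342.8999938964844, 249.39999389648438], [357.8999938964844, 253.39999389648438], [342.1000061035156, 312.6000061035156]]
     [[0.5924, -0.0709], [0.6292, 0.0454], [0.6539, 0.0348], [0.6153, -0.0799]]
side bar_grip 0.49 [228.1 364.3] 1482 box
[... 3672 characters left out ...]
al_a 0.59 [392.3 182. ] 166 box [[382.0, 184.0], [393.5, 172.5], [401.5, 180.5], [390.0, 192.0]]
     [[0.6706, -0.0336], [0.6916, -0.0553], [0.6765, -0.0696], [0.6556, -0.0479]]
top vial_a 0.48 [372.6 171.7] 170 box [[363.79998779296875, 176.39999389648438], [371.0, 162.0], [381.79998779296875, 167.39999389648438], [374.6000061035156, 181.8000030517578]]
     [[0.6853, -0.0004], [0.7118, -0.0144], [0.7014, -0.034], [0.6749, -0.0201]]
top cap_jar 0.81 [433.2 317.6] 1001 box [[411.20001220703125, 323.3999938964844], [421.5, 292.5], [456.6000061035156, 304.20001220703125], [446.29998779296875, 335.1000061035156]]
     [[0.4155, -0.0797], [0.4708, -0.1001], [0.4485, -0.1632], [0.3933, -0.1426]]
```

View pics/topc.png

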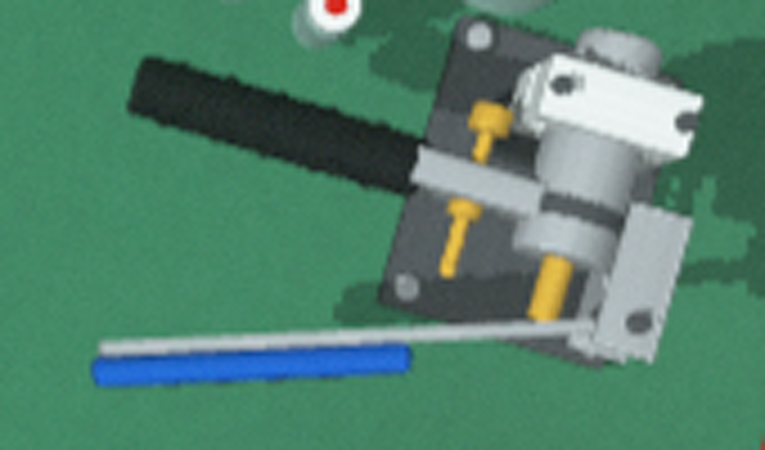

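View pics/sidec.png

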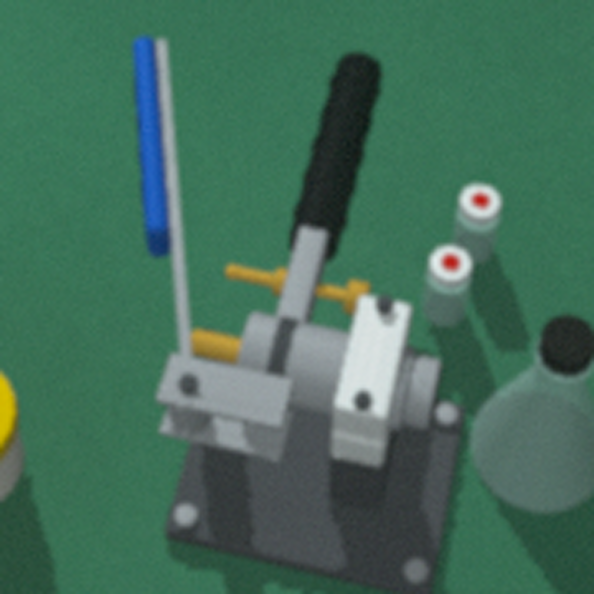

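```bash
python3 - <<'E'
from workcell import cams,silhouettes
from h import *
P={n:cams.read_camera(n) for n in ["side","top"]}
s,t=P["side"],P["top"]
piv=tri([(t,(461.8,251.1)),(s,(297,351))]); print("bolt",piv.round(4), proj(t,piv),proj(s,piv))
# far end / near end corners of cover outer top edge
for a,b in [((341.1,265.3),(281,247.5)),((410.5,262.7),(288.5,311.5))]:
    X=tri([(t,a),(s,b)]);print(X.round(4),proj(t,X).round(1),proj(s,X).round(1))
# cover edge line fit in top
for n,p in P.items():
  r=silhouettes("lever_cover",p)[0];m=r["pixels"];ys,xs=np.nonzero(m)
  pts=[]
  if n=="top":
    for c in range(xs.min()+4,xs.max()-3): pts.append((c,np.nonzero(m[:,c])[0].max()+.5))
  else:
    for q in range(ys.min()+4,ys.max()-3): pts.append((np.nonzero(m[q])[0].min()-.5,q))
  for z in (.113,.087):
    W=np.array([onz(p,c,z)[:2] for c in pts]); k=np.polyfit(W[:,1],W[:,0],1); print(n,z,"x=%.4f at y=-.009, slope %.4f"%(np.polyval(k,-.009),k[0]),"y",W[:,1].min().round(4),W[:,1].max().round(4), "mid",onz(p,r["pixel"],z).round(4))
E
```

```text
bolt [ 0.5428 -0.1523  0.1219] [461.8123932  251.26126997] [297.1873895  350.97982287]
[0.5234 0.0492 0.1101] [341.1 265.1] [280.8 247.5]
[ 0.5285 -0.071   0.0982] [410.4 260.8] [286.4 311.7]
side 0.113 x=0.5238 at y=-.009, slope -0.0296 y -0.0733 0.0394 mid [ 0.5269 -0.0242  0.113 ]
side 0.087 x=0.5233 at y=-.009, slope -0.0296 y -0.057 0.0601 mid [ 0.5259 -0.006   0.087 ]
top 0.113 x=0.5242 at y=-.009, slope -0.0089 y -0.0602 0.0428 mid [ 0.5327 -0.0182  0.113 ]
top 0.087 x=0.5241 at y=-.009, slope -0.0089 y -0.0657 0.0408 mid [ 0.533  -0.0223  0.087 ]
```

```bash
cat >> h.py <<'E'
from scipy.spatial.transform import Rotation as R
def rel(st,pos,yaw):
    q=st["orientation"];R0=R.from_quat([q[1],q[2],q[3],q[0]])
    x=np.array([np.cos(yaw),np.sin(yaw),0]);z=np.array([0,0,-1.]);Rt=R.from_matrix(np.c_[x,np.cross(z,x),z])
    return (R0.inv()*Rt).as_rotvec().round(4),(R0.inv().apply(np.array(pos)-st["eef_pos"])*1000).round(1)
E
python3 - <<'E'
from workcell import sensors
from h import *
s=sensors.get_state()
print(rel(s,[.470,-.0103,.404],.025))
E
```

```text
(array([-0.    , -0.    , -1.2351]), array([-474.5, -436.1,    0.7]))
```

send_rows([
  [-0.0, 0, -0.1, -40, -30, 0, 0],
  [0, 0, -0.2, -70, -65, 0, 0],
  [0, 0, -0.28, -100, -92, 0, 0],
  [0, 0, -0.36, -128, -118, 0, 0],
  [0, 0, -0.44, -156, -144, 0, 0],
  [0, 0, -0.52, -184, -170, 0, 0],
  [0, 0, -0.6, -212, -196, 0, 0],
  [0, 0, -0.68, -240, -222, 0, 0],
], newtons=10)

```text
t: 1.82
eef_pos: [0.3529, -0.3032, 0.405]
orientation: [0.0, 0.966, -0.26, 0.0]
ft_force: [0.1, 0.1, -0.0]
finger_gap: 0.0443
```

```bash
python3 - <<'E'
from workcell import sensors
from h import *
s=sensors.get_state()
print(s["t"],s["joints"].round(2),s["finger_gap"],rel(s,[.470,-.0103,.404],.025))
E
```

```text
1.8167 [ 0.78  0.37 -0.18  2.01  0.09  0.77  0.02] 0.04430576464573251 (array([ 3.000e-04, -8.000e-04, -5.508e-01]), array([ -45.7, -312.1,    1. ]))
```

send_rows([
  [0, 0, -0.08, -6, -36, 0, 0],
  [0, 0, -0.16, -12, -74, 0, 0],
  [0, 0, -0.24, -18, -112, 0, 0],
  [0, 0, -0.32, -25, -150, 0, 0],
  [0, 0, -0.4, -32, -190, 0, 0],
  [0, 0, -0.48, -38, -230, 0, 0],
  [0, 0, -0.53, -42, -265, 0, 0],
  [0, 0, -0.55, -45, -295, 0, 0],
])

```text
t: 2.48
eef_pos: [0.4634, -0.0253, 0.4051]
orientation: [-0.0, 1.0, 0.012, 0.001]
ft_force: [0.5, -0.5, -0.7]
finger_gap: 0.0002
```

```bash
python3 - <<'E'
from workcell import sensors
from h import *
s=sensors.get_state()
print(s["t"],s["joints"].round(2),s["finger_gap"],rel(s,[.470,-.0103,.277],.025))
E
```

```text
2.4833 [ 0.27  0.38 -0.38  2.01  0.2   0.78 -0.2 ] 0.00022124217804289685 (array([-0.0005, -0.0013, -0.0008]), array([  6.8, -14.8, 128.1]))
```

send_rows([
  [0, 0, 0, 3, -5, 10, 0],
  [0, 0, 0, 6, -12, 30, 0],
  [0, 0, 0, 7, -15, 55, 0],
  [0, 0, 0, 7, -15, 80, 0],
  [0, 0, 0, 7, -15, 102, 0],
  [0, 0, 0, 7, -15, 117, 0],
  [0, 0, 0, 7, -15, 125, 0],
  [0, 0, 0, 7, -15, 128, 0],
])

```text
t: 3.15
eef_pos: [0.4691, -0.0132, 0.2755]
orientation: [0.0, 1.0, 0.01, -0.001]
ft_force: [0.7, 1.4, -0.1]
finger_gap: 0.0003
```

```bash
python3 - <<'E'
from workcell import sensors,cams
from h import *
s=sensors.get_state()
print(s["t"],s["eef_pos"],s["ft_force"],rel(s,[.470,-.0103,.277],.025))
for n,(a,b,c,d) in {"side":(200,380,200,440),"top":(180,340,320,520)}.items():
    p=cams.read_camera(n); cv2.imwrite(f"pics/{n}1.png",cv2.resize(p["pixels"][a:b,c:d,::-1],None,fx=3,fy=3,interpolation=cv2.INTER_CUBIC))
E
```

```text
3.15 [ 0.46910684 -0.01322749  0.275511  ] [ 0.7049108   1.39131181 -0.1247987 ] (array([ 0.0002,  0.0022, -0.0055]), array([ 0.9, -2.9, -1.5]))
```

View pics/side1.png

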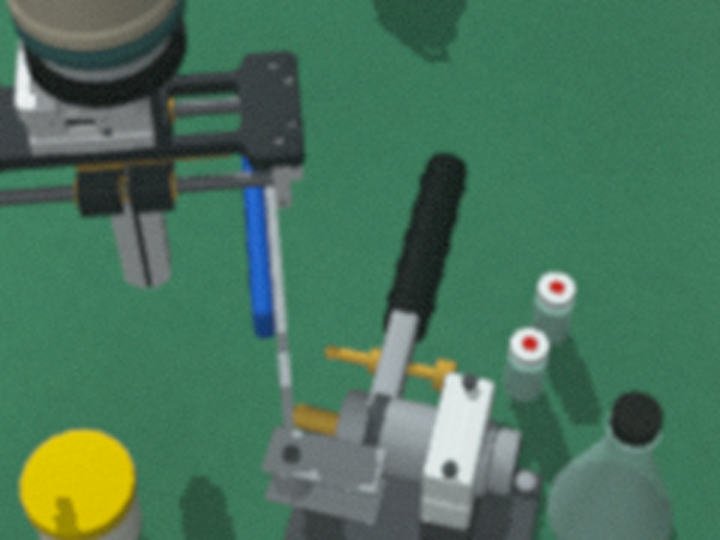

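View pics/top1.png

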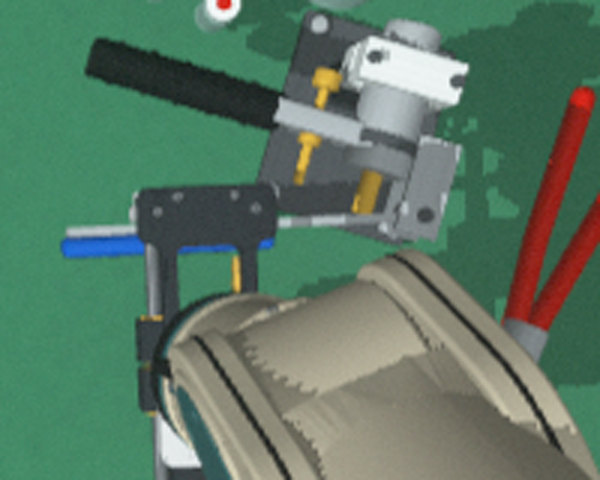

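send_rows([
  [0, 0, 0, 3, 0, 0, 0],
  [0, 0, 0, 9, 0, 0, 0],
  [0, 0, 0, 17, 0, 0, 0],
  [0, 0, 0, 24, 0, 0, 0],
  [0, 0, 0, 29, 0, 0, 0],
  [0, 0, 0, 32, 0, 0, 0],
  [0, 0, 0, 33, 0, 0, 0],
  [0, 0, 0, 33.5, 0, 0, 0],
])

```text
t: 3.92
eef_pos: [0.5031, -0.0122, 0.2766]
orientation: [-0.0, 1.0, 0.01, -0.0]
ft_force: [0.4, 0.1, -0.9]
finger_gap: 0.0004
```

```bash
python3 - <<'E'
from workcell import sensors,cams
from h import *
s=sensors.get_state()
print(s["t"],s["eef_pos"],s["ft_force"],rel(s,[.5117,-.0103,.277],.025))
for n,(a,b,c,d) in {"side":(200,380,200,440)}.items():
    p=cams.read_camera(n); cv2.imwrite(f"pics/{n}2.png",cv2.resize(p["pixels"][a:b,c:d,::-1],None,fx=3,fy=3,interpolation=cv2.INTER_CUBIC))
E
```

```text
3.9167 [ 0.50310654 -0.01217346  0.27661375] [ 0.36045331  0.08397636 -0.88592654] (array([-0.    ,  0.0002, -0.0051]), array([ 8.6, -1.7, -0.4]))
```

View pics/side2.png

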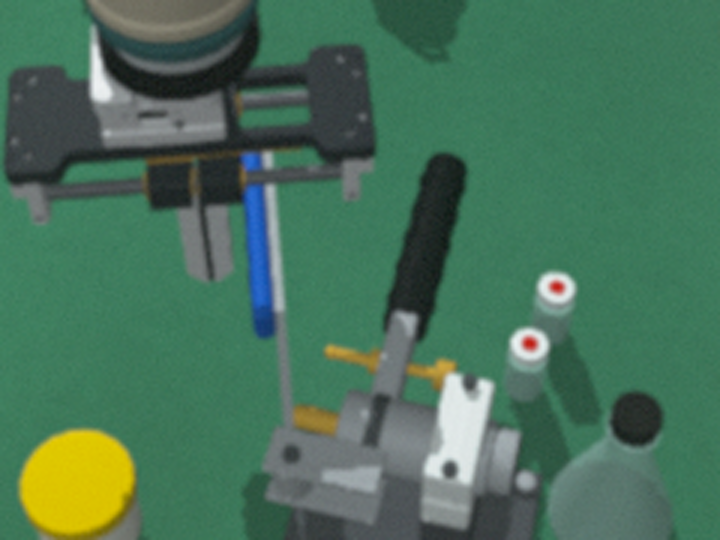

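send_rows([
  [0, 0, 0, 1, 0, 0, 0],
  [0, 0, -0.001, 2, -0.5, 0, 0],
  [0, 0, -0.002, 3, -1, 0, 0],
  [0, 0, -0.003, 4, -1.5, 0, 0],
  [0, 0, -0.004, 5, -1.5, 0, 0],
  [0, 0, -0.005, 6, -1.5, 0, 0],
  [0, 0, -0.005, 7, -1.5, 0, 0],
  [0, 0, -0.005, 8, -1.5, 0, 0],
])

```text
t: 4.63
eef_pos: [0.5111, -0.0105, 0.2767]
orientation: [0.0, 1.0, 0.012, 0.0]
ft_force: [0.6, -0.0, 0.0]
finger_gap: 0.0006
```

send_rows([
  [0, 0, 0, 0.7, 0, 0, 0],
  [0, 0, 0, 1.4, 0, 0, 0],
  [0, 0, 0, 2.1, 0, 0, 0],
  [0, 0, 0, 2.8, 0, 0, 0],
])

```text
t: 4.97
eef_pos: [0.5129, -0.0104, 0.2765]
orientation: [0.0, 1.0, 0.013, -0.001]
ft_force: [-3.2, 0.1, 3.6]
finger_gap: 0.0002
```

send_rows([
  [0, 0, 0.007, 1, -0.2, 0, 0],
  [0, 0, 0.014, 2, -0.4, 0, 0],
  [0, 0, 0.021, 3, -0.5, 0, 0],
  [0, 0, 0.028, 4, -0.7, 0, 0],
  [0, 0, 0.035, 5, -0.9, 0, 0],
  [0, 0, 0.042, 6, -1.0, 0, 0],
  [0, 0, 0.049, 7, -1.2, 0, 0],
  [0, 0, 0.056, 8, -1.3, 0, 0],
])

```text
t: 5.63
eef_pos: [0.5216, -0.0089, 0.2766]
orientation: [0.0, 1.0, -0.016, -0.0]
ft_force: [-4.7, 0.3, 1.4]
finger_gap: 0.0
```

send_rows([
  [0, 0, 0.007, 1, -0.2, 0, 0],
  [0, 0, 0.014, 2, -0.4, 0, 0],
  [0, 0, 0.021, 3, -0.5, 0, 0],
  [0, 0, 0.028, 4, -0.7, 0, 0],
  [0, 0, 0.035, 5, -0.9, 0, 0],
  [0, 0, 0.042, 6, -1.0, 0, 0],
  [0, 0, 0.049, 7, -1.2, 0, 0],
  [0, 0, 0.056, 8, -1.3, 0, 0],
])

```text
t: 6.3
eef_pos: [0.5295, -0.0079, 0.2766]
orientation: [0.0, 0.999, -0.044, -0.001]
ft_force: [-5.9, 0.5, 2.0]
finger_gap: 0.0003
```

```bash
cat >> h.py <<'E'
HX,HY=.5428,-.1523
def lev(s):
    q=s["orientation"];R0=R.from_quat([q[1],q[2],q[3],q[0]]);x=R0.apply([1,0,0]);yaw=np.arctan2(x[1],x[0])
    d=s["eef_pos"][:2]-[HX,HY]
    ang=np.arctan2(d[0],d[1])  # clockwise from +y
    f=s["ft_force"]; 
    print("t",round(s["t"],2),"eef",s["eef_pos"].round(4),"tilt",R0.apply([0,0,1]).round(3),"tool theta %.4f pos theta %.4f rad %.1f"%(.025-yaw,ang-np.arctan2(-.0273-.1426*.0+0,.1426)+.025,np.hypot(*d)*1000),"Fpress %.1f Fy %.1f Fz %.1f"%(-(f[0]*np.cos(yaw)+f[1]*np.sin(yaw)),f[1],f[2]),"M",s["moment"].round(2))
E
python3 - <<'E'
from workcell import sensors,cams
from h import *
lev(sensors.get_state())
E
```

```text
t 6.3 eef [ 0.5295 -0.0079  0.2766] tilt [-0.001 -0.    -1.   ] tool theta 0.1127 pos theta 0.1222 rad 145.0 Fpress 5.9 Fy 0.5 Fz 2.0 M [ 0.06  1.11 -0.06]
```

send_rows([
  [0, 0, 0.007, 1, -0.2, 0, 0],
  [0, 0, 0.014, 2, -0.4, 0, 0],
  [0, 0, 0.021, 3, -0.5, 0, 0],
  [0, 0, 0.028, 4, -0.7, 0, 0],
  [0, 0, 0.035, 5, -0.9, 0, 0],
  [0, 0, 0.042, 6, -1.0, 0, 0],
  [0, 0, 0.049, 7, -1.2, 0, 0],
  [0, 0, 0.056, 8, -1.3, 0, 0],
])

```text
t: 6.97
eef_pos: [0.5374, -0.0073, 0.2765]
orientation: [0.0, 0.997, -0.072, -0.001]
ft_force: [-6.0, 0.6, 3.0]
finger_gap: 0.0006
```

send_rows([
  [0, 0, 0.006, 0.8, -0.1, 0, 0],
  [0, 0, 0.011, 1.6, -0.3, 0, 0],
  [0, 0, 0.017, 2.4, -0.4, 0, 0],
])

```text
t: 7.22
eef_pos: [0.5397, -0.0072, 0.2765]
orientation: [0.0, 0.997, -0.08, -0.001]
ft_force: [-6.8, 1.0, 3.0]
finger_gap: 0.0007
```

```bash
python3 - <<'E'
from workcell import sensors,cams
from h import *
lev(sensors.get_state())
E
```

```text
t 7.22 eef [ 0.5397 -0.0072  0.2765] tilt [-0.002 -0.    -1.   ] tool theta 0.1856 pos theta 0.1928 rad 145.1 Fpress 6.9 Fy 1.0 Fz 3.0 M [ 0.11  1.27 -0.02]
```

send_rows([
  [0, 0, 0.006, 0.8, -0.1, 0, 0],
  [0, 0, 0.011, 1.6, -0.3, 0, 0],
  [0, 0, 0.017, 2.4, -0.4, 0, 0],
])

```text
t: 7.47
eef_pos: [0.5421, -0.0072, 0.2766]
orientation: [0.0, 0.996, -0.089, -0.001]
ft_force: [-6.9, 0.9, 2.6]
finger_gap: 0.0007
```

send_rows([
  [0, 0, 0.006, 0.8, -0.1, 0, 0],
  [0, 0, 0.011, 1.6, -0.3, 0, 0],
  [0, 0, 0.017, 2.4, -0.4, 0, 0],
])

```text
t: 7.72
eef_pos: [0.5444, -0.0072, 0.2765]
orientation: [0.0, 0.995, -0.097, -0.001]
ft_force: [-6.5, 1.2, 3.6]
finger_gap: -0.0002
```

send_rows([
  [0, 0, 0.006, 0.8, -0.1, 0, 0],
  [0, 0, 0.011, 1.6, -0.3, 0, 0],
  [0, 0, 0.017, 2.4, -0.4, 0, 0],
])

```text
t: 7.97
eef_pos: [0.5468, -0.0072, 0.2765]
orientation: [0.0, 0.994, -0.106, -0.001]
ft_force: [-7.0, 1.2, 3.5]
finger_gap: 0.0001
```

send_rows([
  [0, 0, 0.006, 0.8, -0.1, 0, 0],
  [0, 0, 0.011, 1.6, -0.3, 0, 0],
])

```text
t: 8.13
eef_pos: [0.5484, -0.0072, 0.2765]
orientation: [0.0, 0.994, -0.111, -0.001]
ft_force: [-7.0, 0.4, 3.7]
finger_gap: 0.0007
```

send_rows([
  [0, 0, 0.006, 0.8, -0.1, 0, 0],
  [0, 0, 0.011, 1.6, -0.3, 0, 0],
  [0, 0, 0.017, 2.4, -0.4, 0, 0],
])

```text
t: 8.38
eef_pos: [0.5508, -0.0073, 0.2765]
orientation: [0.0, 0.993, -0.119, -0.001]
ft_force: [-7.1, 1.3, 2.9]
finger_gap: 0.0
```

send_rows([
  [0, 0, 0.006, 0.8, -0.1, 0, 0],
  [0, 0, 0.011, 1.6, -0.3, 0, 0],
  [0, 0, 0.017, 2.4, -0.4, 0, 0],
])

```text
t: 8.63
eef_pos: [0.553, -0.0074, 0.2765]
orientation: [0.0, 0.992, -0.128, -0.002]
ft_force: [-8.5, 1.9, 5.6]
finger_gap: 0.0005
```

send_rows([
  [0, 0, 0.004, 0.5, -0.1, 0, 0],
  [0, 0, 0.007, 1.0, -0.2, 0, 0],
])

```text
t: 8.8
eef_pos: [0.5536, -0.0074, 0.2765]
orientation: [0.0, 0.991, -0.131, -0.002]
ft_force: [-9.5, 0.5, 6.9]
finger_gap: 0.0007
```

```bash
python3 - <<'E'
from workcell import sensors,cams
from h import *
lev(sensors.get_state())
E
```

```text
t 8.8 eef [ 0.5536 -0.0074  0.2765] tilt [-0.005 -0.    -1.   ] tool theta 0.2880 pos theta 0.2884 rad 145.3 Fpress 9.3 Fy 0.5 Fz 6.9 M [0.31 2.01 0.04]
```

send_rows([
  [0, 0, 0, 0.4, 0, 0, 0],
  [0, 0, 0, 0.8, 0, 0, 0],
  [0, 0, 0, 0.8, 0, 0, 0],
])

```text
t: 9.05
eef_pos: [0.554, -0.0075, 0.2765]
orientation: [0.0, 0.991, -0.131, -0.003]
ft_force: [-10.3, 0.6, 7.0]
finger_gap: 0.0006
```

send_rows([
  [0, 0, 0, 0.5, 0, 0, 0],
  [0, 0, 0, 1.0, 0, 0, 0],
  [0, 0, 0, 1.5, 0, 0, 0],
  [0, 0, 0, 1.5, 0, 0, 0],
])

```text
t: 9.38
eef_pos: [0.5547, -0.0075, 0.2765]
orientation: [0.0, 0.991, -0.131, -0.004]
ft_force: [-12.8, 2.5, 8.9]
finger_gap: 0.0007
```

```bash
python3 - <<'E'
from workcell import sensors,cams
from h import *
lev(sensors.get_state())
E
```

```text
t 9.38 eef [ 0.5547 -0.0075  0.2765] tilt [-0.008  0.    -1.   ] tool theta 0.2876 pos theta 0.2964 rad 145.2 Fpress 13.0 Fy 2.5 Fz 8.9 M [0.46 2.48 0.03]
```

send_rows([
  [0, 0, 0, 0.3, 0, -0.4, 0],
  [0, 0, 0, 0.6, 0, -0.8, 0],
  [0, 0, 0, 0.6, 0, -1.2, 0],
])

```text
t: 9.63
eef_pos: [0.5548, -0.0076, 0.2767]
orientation: [0.0, 0.991, -0.131, -0.005]
ft_force: [-10.7, 2.8, -0.2]
finger_gap: 0.0004
```

```bash
python3 - <<'E'
from workcell import sensors,cams
from h import *
lev(sensors.get_state())
for n,(a,b,c,d) in {"side":(200,380,200,440),"top":(180,340,320,520)}.items():
    p=cams.read_camera(n); cv2.imwrite(f"pics/{n}3.png",cv2.resize(p["pixels"][a:b,c:d,::-1],None,fx=3,fy=3,interpolation=cv2.INTER_CUBIC))
lev(sensors.get_state())
E
```

```text
t 9.63 eef [ 0.5548 -0.0076  0.2767] tilt [-0.009  0.    -1.   ] tool theta 0.2874 pos theta 0.2971 rad 145.2 Fpress 11.1 Fy 2.8 Fz -0.2 M [ 0.59  2.38 -0.01]
t 9.73 eef [ 0.5548 -0.0076  0.2767] tilt [-0.01  0.   -1.  ] tool theta 0.2874 pos theta 0.2971 rad 145.2 Fpress 11.3 Fy 2.8 Fz 1.8 M [0.63 2.42 0.08]
```

View pics/side3.png

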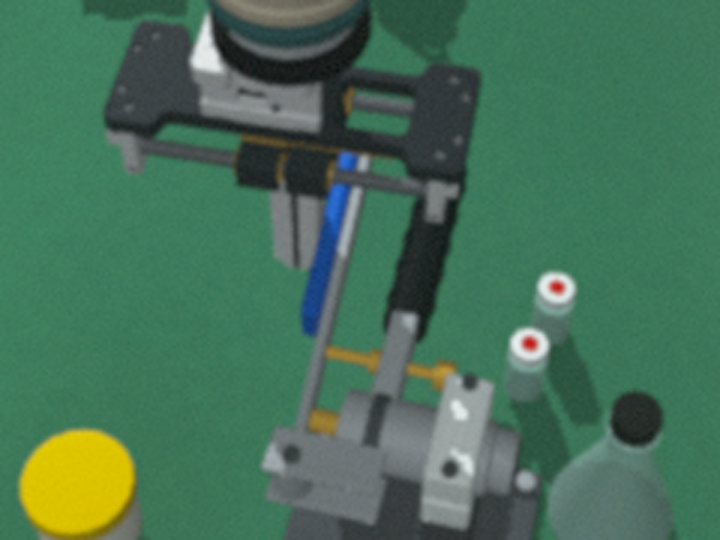

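View pics/top3.png

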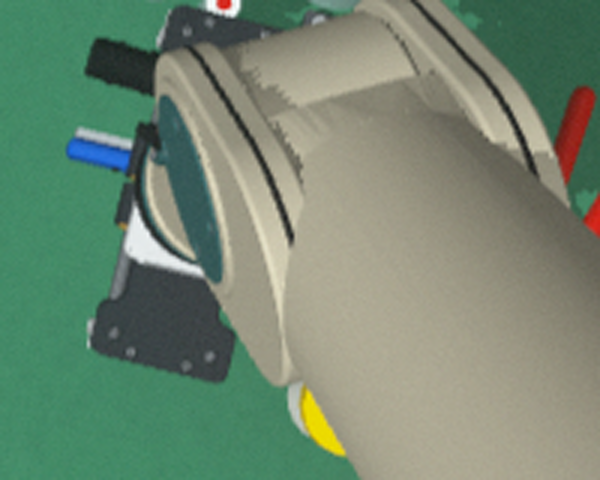

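The side view shows the strap on the screw tip, at about crop pixel (328,352). There is a clear gap to the black handle. I'll firm up to about 15 N and hold.

send_rows([
  [0, 0, 0, 0.5, 0, -0.1, 0],
  [0, 0, 0, 1.0, 0, -0.2, 0],
  [0, 0, 0, 1.5, 0, -0.3, 0],
  [0, 0, 0, 2.0, 0, -0.5, 0],
  [0, 0, 0, 2.5, 0, -0.6, 0],
  [0, 0, 0, 2.5, 0, -0.6, 0],
])

```text
t: 10.23
eef_pos: [0.556, -0.0078, 0.2767]
orientation: [0.0, 0.991, -0.131, -0.007]
ft_force: [-14.0, 4.8, 1.5]
finger_gap: 0.0004
```

send_rows([
  [0, 0, 0, 0.5, 0, -0.1, 0],
  [0, 0, 0, 0.8, 0, -0.2, 0],
  [0, 0, 0, 0.8, 0, -0.2, 0],
  [0, 0, 0, 0.8, 0, -0.2, 0],
  [0, 0, 0, 0.8, 0, -0.2, 0],
  [0, 0, 0, 0.8, 0, -0.2, 0],
  [0, 0, 0, 0.8, 0, -0.2, 0],
  [0, 0, 0, 0.8, 0, -0.2, 0],
])

```text
t: 10.9
eef_pos: [0.5563, -0.0078, 0.2767]
orientation: [0.001, 0.991, -0.131, -0.007]
ft_force: [-14.7, 4.2, 2.1]
finger_gap: 0.0006
```

send_rows([
  [0, 0, 0, 0, 0, 0, 0],
  [0, 0, 0, 0, 0, 0, 0],
  [0, 0, 0, 0, 0, 0, 0],
  [0, 0, 0, 0, 0, 0, 0],
  [0, 0, 0, 0, 0, 0, 0],
  [0, 0, 0, 0, 0, 0, 0],
  [0, 0, 0, 0, 0, 0, 0],
  [0, 0, 0, 0, 0, 0, 0],
])

```text
t: 11.57
eef_pos: [0.5563, -0.0078, 0.2767]
orientation: [0.001, 0.991, -0.131, -0.007]
ft_force: [-14.9, 5.1, 1.7]
finger_gap: 0.0003
```

send_rows([
  [0, 0, 0, 0, 0, 0, 0],
  [0, 0, 0, 0, 0, 0, 0],
  [0, 0, 0, 0, 0, 0, 0],
  [0, 0, 0, 0, 0, 0, 0],
  [0, 0, 0, 0, 0, 0, 0],
  [0, 0, 0, 0, 0, 0, 0],
])

```text
t: 12.07
eef_pos: [0.5563, -0.0078, 0.2767]
orientation: [0.001, 0.991, -0.131, -0.007]
ft_force: [-15.4, 3.9, 1.3]
finger_gap: 0.0004
```

```bash
python3 - <<'E'
from workcell import sensors,cams
from h import *
lev(sensors.get_state())
E
```

```text
t 12.07 eef [ 0.5563 -0.0078  0.2767] tilt [-0.015  0.001 -1.   ] tool theta 0.2869 pos theta 0.3075 rad 145.1 Fpress 15.9 Fy 3.9 Fz 1.3 M [ 0.92  3.23 -0.  ]
```

send_rows([
  [0, 0, 0, -0.7, 0, 0.2, 0],
  [0, 0, 0, -1.5, 0, 0.4, 0],
  [0, 0, 0, -2.3, 0, 0.7, 0],
  [0, 0, 0, -3.1, 0, 1.0, 0],
  [0, 0, 0, -3.9, 0, 1.3, 0],
  [0, 0, 0, -4.7, 0, 1.6, 0],
  [0, 0, 0, -5.5, 0, 1.8, 0],
  [0, 0, 0, -6.2, 0, 2.0, 0],
])

```text
t: 12.73
eef_pos: [0.5535, -0.0074, 0.2765]
orientation: [0.0, 0.991, -0.131, -0.002]
ft_force: [-8.6, 1.7, 6.2]
finger_gap: 0.0006
```

```bash
python3 - <<'E'
from workcell import sensors,cams
from h import *
lev(sensors.get_state())
E
```

```text
t 12.73 eef [ 0.5535 -0.0074  0.2765] tilt [-0.005 -0.    -1.   ] tool theta 0.2878 pos theta 0.2878 rad 145.3 Fpress 8.7 Fy 1.7 Fz 6.2 M [ 0.21  1.78 -0.01]
```

send_rows([
  [0, 0, -0.007, -1, 0.2, 0, 0],
  [0, 0, -0.014, -2, 0.4, 0, 0],
  [0, 0, -0.021, -3, 0.6, 0, 0],
  [0, 0, -0.028, -4, 0.8, 0, 0],
  [0, 0, -0.035, -5, 1.0, 0, 0],
  [0, 0, -0.042, -6, 1.3, 0, 0],
  [0, 0, -0.049, -7, 1.5, 0, 0],
  [0, 0, -0.056, -8, 1.7, 0, 0],
])

```text
t: 13.4
eef_pos: [0.5461, -0.0072, 0.2765]
orientation: [0.0, 0.995, -0.103, -0.001]
ft_force: [-5.8, 1.3, 2.5]
finger_gap: 0.0007
```

send_rows([
  [0, 0, -0.007, -1, 0.2, 0, 0],
  [0, 0, -0.014, -2, 0.4, 0, 0],
  [0, 0, -0.021, -3, 0.6, 0, 0],
  [0, 0, -0.028, -4, 0.8, 0, 0],
  [0, 0, -0.035, -5, 1.0, 0, 0],
  [0, 0, -0.042, -6, 1.3, 0, 0],
  [0, 0, -0.049, -7, 1.5, 0, 0],
  [0, 0, -0.056, -8, 1.7, 0, 0],
])

```text
t: 14.07
eef_pos: [0.5382, -0.0073, 0.2765]
orientation: [0.0, 0.997, -0.075, -0.001]
ft_force: [-5.6, 0.6, 3.5]
finger_gap: 0.0007
```

send_rows([
  [0, 0, -0.007, -1, 0.2, 0, 0],
  [0, 0, -0.014, -2, 0.4, 0, 0],
  [0, 0, -0.021, -3, 0.6, 0, 0],
  [0, 0, -0.028, -4, 0.8, 0, 0],
  [0, 0, -0.035, -5, 1.0, 0, 0],
  [0, 0, -0.042, -6, 1.3, 0, 0],
  [0, 0, -0.049, -7, 1.5, 0, 0],
  [0, 0, -0.056, -8, 1.7, 0, 0],
])

```text
t: 14.73
eef_pos: [0.5302, -0.0078, 0.2766]
orientation: [0.0, 0.999, -0.047, -0.0]
ft_force: [-5.2, 1.0, 1.9]
finger_gap: 0.0005
```

```bash
python3 - <<'E'
from workcell import sensors,cams
from h import *
lev(sensors.get_state())
E
```

```text
t 14.73 eef [ 0.5302 -0.0078  0.2766] tilt [-0.001 -0.    -1.   ] tool theta 0.1200 pos theta 0.1275 rad 145.0 Fpress 5.3 Fy 1.0 Fz 1.9 M [ 0.05  1.05 -0.09]
```

send_rows([
  [0, 0, -0.007, -1, 0.2, 0, 0],
  [0, 0, -0.014, -2, 0.4, 0, 0],
  [0, 0, -0.021, -3, 0.6, 0, 0],
  [0, 0, -0.028, -4, 0.8, 0, 0],
  [0, 0, -0.035, -5, 1.0, 0, 0],
  [0, 0, -0.042, -6, 1.3, 0, 0],
  [0, 0, -0.049, -7, 1.5, 0, 0],
  [0, 0, -0.056, -8, 1.7, 0, 0],
])

```text
t: 15.4
eef_pos: [0.5223, -0.0087, 0.2766]
orientation: [-0.0, 1.0, -0.019, -0.0]
ft_force: [-4.3, -0.3, 0.5]
finger_gap: 0.0003
```

send_rows([
  [0, 0, -0.006, -0.8, 0.2, 0, 0],
  [0, 0, -0.012, -1.6, 0.3, 0, 0],
  [0, 0, -0.018, -2.4, 0.5, 0, 0],
  [0, 0, -0.024, -3.2, 0.6, 0, 0],
  [0, 0, -0.03, -4.0, 0.8, 0, 0],
  [0, 0, -0.036, -4.8, 1.0, 0, 0],
  [0, 0, -0.042, -5.6, 1.2, 0, 0],
  [0, 0, -0.048, -6.4, 1.4, 0, 0],
])

```text
t: 16.07
eef_pos: [0.5159, -0.0099, 0.2766]
orientation: [-0.0, 1.0, 0.005, 0.0]
ft_force: [-3.8, -0.4, -1.2]
finger_gap: 0.0007
```

```bash
python3 - <<'E'
from workcell import sensors,cams
from h import *
lev(sensors.get_state())
E
```

```text
t 16.07 eef [ 0.5159 -0.0099  0.2766] tilt [ 0.  0. -1.] tool theta 0.0154 pos theta 0.0277 rad 144.9 Fpress 3.8 Fy -0.4 Fz -1.2 M [ 0.05  0.83 -0.04]
```

send_rows([
  [0, 0, -0.004, -0.6, 0.1, 0, 0],
  [0, 0, -0.008, -1.2, 0.2, 0, 0],
  [0, 0, -0.012, -1.8, 0.3, 0, 0],
  [0, 0, -0.015, -2.4, 0.4, 0, 0],
  [0, 0, -0.015, -3.0, 0.4, 0, 0],
  [0, 0, -0.015, -3.6, 0.4, 0, 0],
  [0, 0, -0.015, -4.2, 0.4, 0, 0],
  [0, 0, -0.015, -4.8, 0.4, 0, 0],
])

```text
t: 16.73
eef_pos: [0.5118, -0.0104, 0.277]
orientation: [-0.0, 1.0, 0.012, 0.001]
ft_force: [-1.7, -0.3, -0.8]
finger_gap: 0.0006
```

send_rows([
  [0, 0, 0, -0.7, 0, 0, 0],
  [0, 0, 0, -1.5, 0, 0, 0],
  [0, 0, 0, -2.5, 0, 0, 0],
  [0, 0, 0, -3.7, 0, 0, 0],
  [0, 0, 0, -5.2, 0, 0, 0],
  [0, 0, 0, -7.2, 0, 0, 0],
  [0, 0, 0, -9.7, 0, 0, 0],
  [0, 0, 0, -12, 0, 0, 0],
])

```text
t: 17.4
eef_pos: [0.4989, -0.0106, 0.2767]
orientation: [-0.0, 1.0, 0.012, 0.0]
ft_force: [0.3, -0.2, -0.1]
finger_gap: 0.0007
```

send_rows([
  [0, 0, 0, -4, 0, 0, 0],
  [0, 0, 0, -9, 0, 0, 0],
  [0, 0, 0, -15, 0, 0, 0],
  [0, 0, 0, -21, 0, 0, 0],
  [0, 0, 0, -26, 0, 0, 0],
  [0, 0, 0, -29, 0, 0, 0],
  [0, 0, 0, -30, 0, 0, 0],
  [0, 0, 0, -30, 0, 0, 0],
])

```text
t: 18.07
eef_pos: [0.469, -0.0113, 0.2768]
orientation: [0.0, 1.0, 0.012, 0.0]
ft_force: [-0.2, 0.3, 0.1]
finger_gap: 0.0006
```

send_rows([
  [0, 0, 0, 0, 0, -5, 0],
  [0, 0, 0, 0, 0, -20, 0],
  [0, 0, 0, 0, 0, -45, 0],
  [0, 0, 0, 0, 0, -70, 0],
  [0, 0, 0, 0, 0, -90, 0],
  [0, 0, 0, 0, 0, -98, 0],
  [0, 0, 0, 0, 0, -100, 0],
  [0, 0, 0, 0, 0, -100, 0],
])

```text
t: 18.73
eef_pos: [0.4692, -0.0114, 0.3768]
orientation: [0.0, 1.0, 0.012, 0.0]
ft_force: [-0.8, -0.0, -0.1]
finger_gap: 0.0003
```

```bash
python3 - <<'E'
from workcell import sensors,cams,silhouettes
from h import *
s=sensors.get_state();lev(s);print(s["joint_vel"].round(3))
for n,(a,b,c,d) in {"side":(200,440,180,440),"top":(150,340,320,560)}.items():
    p=cams.read_camera(n); cv2.imwrite(f"pics/{n}4.png",cv2.resize(p["pixels"][a:b,c:d,::-1],None,fx=2.5,fy=2.5,interpolation=cv2.INTER_CUBIC))
    a0=cv2.imread(f"pics/{n}0.png").astype(int);b0=p["pixels"][:,:,::-1].astype(int)
    df=(abs(a0-b0).max(2)>50).astype(np.uint8)*255; cv2.imwrite(f"pics/{n}diff.png",df)
    for r in silhouettes("lever_cover",p)[:1]:
        ys,xs=np.nonzero(r["pixels"]);print(n,r["conf"],cv2.boxPoints(cv2.minAreaRect(np.c_[xs,ys].astype(np.float32))).round(1).tolist())
E
```

```text
t 18.73 eef [ 0.4692 -0.0114  0.3768] tilt [ 0.001 -0.    -1.   ] tool theta 0.0013 pos theta -0.2672 rad 158.9 Fpress 0.8 Fy -0.0 Fz -0.1 M [ 0.03 -0.09  0.03]
[-0.007  0.027  0.009  0.02   0.004 -0.009 -0.002]
side 0.58 [[279.79998779296875, 247.3000030517578], [287.29998779296875, 246.8000030517578], [291.79998779296875, 311.79998779296875], [284.29998779296875, 312.29998779296875]]
top 0.86 [[339.79998779296875, 258.0], [407.79998779296875, 255.1999969482422], [408.1000061035156, 262.5], [340.1000061035156, 265.20001220703125]]
```

View pics/side4.png

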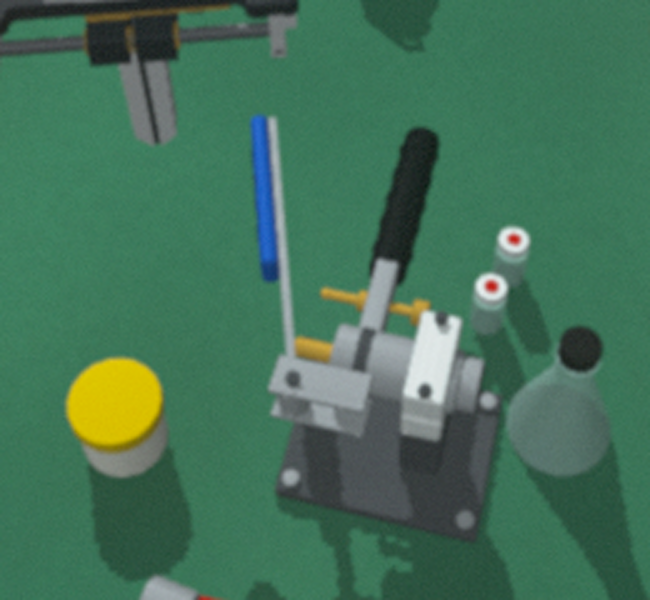

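View pics/sidediff.png

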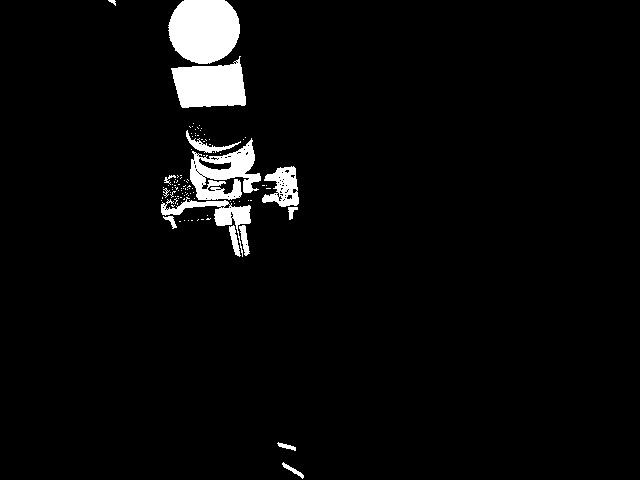

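View pics/topdiff.png

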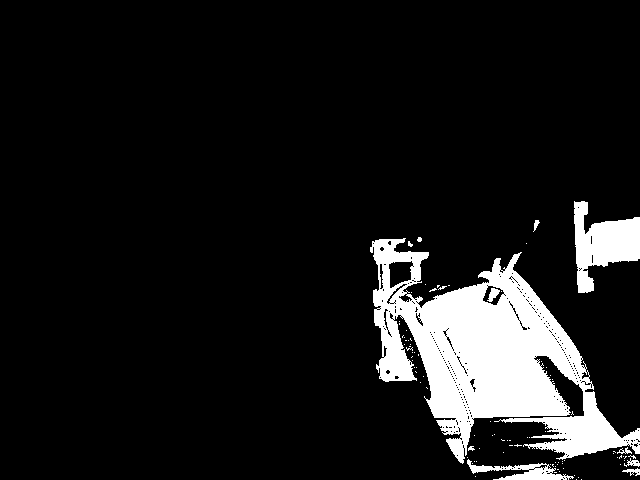

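The lever, screw, vials, jar and flask show no change. Two thin streaks show on the pliers near (287,446), so I'll check whether those are just shadow from the arm.

```bash
python3 - <<'E'
from workcell import cams
from h import *
p=cams.read_camera("side");b=p["pixels"][:,:,::-1];a=cv2.imread("pics/side0.png")
f=lambda i:cv2.resize(i[420:480,220:380],None,fx=4.5,fy=4.5,interpolation=cv2.INTER_CUBIC)
cv2.imwrite("pics/cmp.png",np.vstack([f(a),f(b)]))
E
```

```text
(no output)
```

View pics/cmp.png

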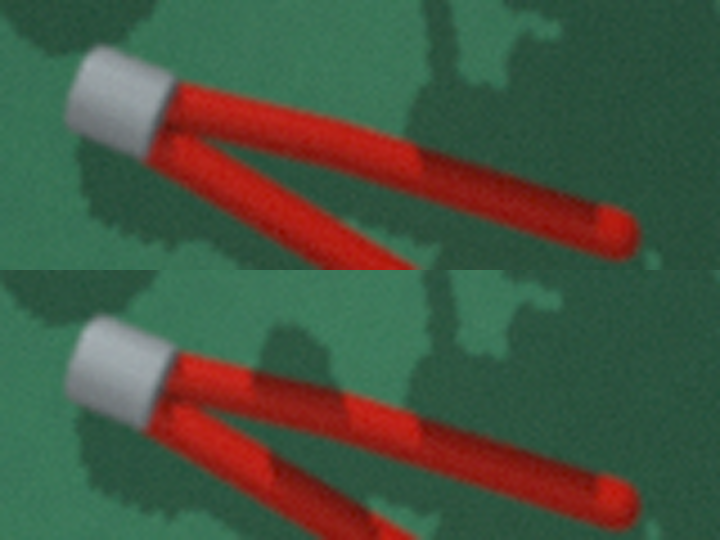

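It is only the arm's shadow across the pliers; they have not moved.

```bash
python3 - <<'E'
from workcell import ticket,sensors
print(sensors.get_state()["t"]); print(ticket.finish_job())
E
```

```text
18.9833
the job is handed in; nothing more can be done
None
```

The lever check is done and the job was handed in at about 19 s.

- **Press:** With the fingers closed and their backs flat on the blue cover, I pressed along the lever's arc at up to about 12 mm/s. It came up on the stop screw at about 0.29 rad.
- **Hold:** I held it there at roughly 15–16 N for about 1.8 s. A picture taken while it was on the stop showed the strap on the screw tip and a clear gap to the black handle.
- **Release:** I eased it back at the same speed. The force fell steadily from 9 to 2 N as it opened, and dropped to zero as I came away.

**Last checks:** The side picture matches the first one at the lever, screw, vials, jar and flask. The two streaks that differed there were the arm's shadow on the pliers, which had not moved. In the top view the lever cover was again within about 2 pixels of its first position, and nothing outside the arm's own area had changed. The arm stands clear above the bench with force near zero.

**What was not ideal:** While pressing, an upward friction force on the fingers rose to about 9 N. I removed it with about 2 mm of upward correction before the full hold.

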